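# Unclamp the orange plate and slide it out

### The job

Two drilling fixtures on the bench each hold a flat drilled plate under a hinged clamp bar: on the one with the orange plate, swing the bar up by its black ball knob until it stands nearly upright, and only then slide the orange plate along its bed, out from beneath the bar, until its end just about meets the black end stop. Let go of it lying flat and straight along the middle of the bed, with the bar still up. Do not lift the plate off its bed on the way, and leave the blue plate where it is.

Things in the scene. Friction and masses are not known exactly. Their poses are not given: they have to be found in the camera images.
- fixture: Fixed fixture of the orange plate; a twin holds the blue one. Brown board 265 x 150 x 12 mm, on it an aluminium bed 30 mm wide, top at z = 36 mm. Origin on the bench top, on the bed's centre line; x along the bed from the black end stop (x = -165 to -155, 10 mm above the bed) to the clamp. Steel bar, 20 mm wide, crosses at x = 60, underside z = 45 when down; hinge axis along x at y = 65, z = 51.
- clamp_bar (a joint): Angle a of the bar over the orange plate, rad: 0 down (start), 1.57 upright, limit 1.65. Black ball knob, 28 mm, on its free end: centre at x = 60, y = 65 - 150 cos a, z = 51 + 150 sin a (mm, fixture frame), clear on both x sides. Stiff hinge: 2-3 N at the knob moves it; it stays where left. A dowel under it sits 5 mm deep in the plate's hole and locks the plate while down.
- orange_plate: Loose orange plate, 160 x 50 x 8 mm, 170 g, 20 mm square hole at x = 50, 12 mm one at x = -60. Origin: centre of underside; x along its length, z up. Starts flat along the bed, origin near x = 10, y = 0, z = 36 mm in the fixture's frame, small hole nearest the end stop. It overhangs the bed 10 mm each side, 24 mm free below: fingers can pinch its 50 mm width from above.
- blue_plate: The same plate in blue, clamped in the twin fixture: a bystander to leave where it is. Origin and axes as for the orange plate. The two fixtures swap sides from run to run.
Things that resemble listed ones, but are neither listed nor needed, are in the scene too. Several things have the shape of the orange_plate; the one meant has the colours described above.

How it is judged:
By the outcome, as a careful person would: the job done as asked, in the order asked, and still so for the second after the job is handed in, with the robot touching nothing.
It also fails if it takes over 51 s, if anything falls off the work surface, if the arm or the gripper's body presses on something with over 40 N, if the wrist force passes 120 N, or if a joint passes its speed limit or range.

### The arm

A 7-joint arm with a two-finger parallel gripper is mounted at the origin on the work surface. World frame = base frame: x ahead of the robot, y to its left, z up, the work surface at z = 0. Lengths are in m, angles in rad, forces in N, time in s.
With the tool pointing down it reaches from about 0.4 to 0.925 m from the base axis. Payload 4.1 kg.
Tool frame: the origin (TCP) lies between the finger pads; the fingertips stand 8 mm ahead of it and the grasp point (between the pads) lies 11 mm behind it; z points along the fingers, y is the line along which they close (so a half turn about z gives the same grasp; the last joint's range is limited). The gripper opens to 85 mm and grips with 20 to 120 N. Pads are 22 mm wide; open, the fingers measure 114 mm over their backs; the gripper's body (76 mm by 85 mm) begins 54 mm behind the grasp point. The pads swing forward as they close: fully open they stand 13 mm farther back than shut.
Start: joints at [-1.334, 0.398, 0.045, 1.537, -0.019, 1.207, -0.051], TCP at [0.214, 0.614, 0.239] pointing down, gripper open.
Joint ranges: [-2.82, 2.82], [-0.49, 2.23], [-1.37, 1.46], [0, 2.46], [-1.36, 4.5], [0.23, 2], [-2.94, 2.94]. Speed limits (rad/s): [2.57, 2.57, 3.14, 3.14, 3.14, 3.14, 3.14].

### API

Orientations are given as [roll, pitch, yaw] about the fixed x, y, z axes, in that order (R = Rz(yaw) Ry(pitch) Rx(roll)).
In Python, from workcell import ctrl gives the robot as it stands.
- The arm moves only by the shell command python3 -m inch 'ROWS'. ROWS is JSON, one flat list of numbers, 7 for each row, row after row: the shift along the tool's x, y, z in mm, then the turn, a rotation vector about the tool's x, y, z in degrees, then the opening, from 0 (shut) to 1 (fully open). In form: [tx, ty, tz, ax, ay, az, jaw, tx, ty, tz, ax, ay, az, jaw, ...]. A call has 1 to 10 rows; each row shifts and turns the commanded pose from where the row before left it, along the tool's axes as they then stand; what a row does not reach is not made up. A row lasts 1/10 s, in which the tool goes at most 50 mm and 8.59 degrees, less where a joint would pass 70% of its speed; a pose out of reach is approached as far as the arm can. A call with a gripper value outside its range is refused whole. The fingers move at their own pace and stop on an object; the grip force is fixed at half the most. Time passes only in rows, so rows that do not move let the fingers close. It gives the time, the measured TCP pose, the force, the opening and the grip force at its end, in the units of the state.
- ctrl.read_state(): the state, without advancing time (a new reading comes with each control period).
- ctrl.read_camera(name): name is "side" or "top"; returns the picture (384x512x3 uint8, blue, green, red); there is no depth.
- ctrl.calibration(name): a dict with "camera_matrix" (3x3 intrinsics, pixels), "position" and "orientation" of the camera in the world. Camera axes: x right, y down, z forward; pixel columns grow to the right and rows downward; lengths in m; the calibration is good to about 2 mm. A picture is of the moment at which its call begins. calibration takes no time and is no camera call.
- ctrl.hand_in(): hands the job in; it is judged then, once.
The state is a dict: "time": time; "q": joint angles; "joint_vel": joint speeds; "effort": joint torques, N m; "tool_pos": TCP position; "tool_rot": TCP orientation; "ft_force": force on the tool from outside, world axes, zero at the start; "torque": the same for the moment, N m; "opening": opening from 0.0 (shut) to 1.0 (fully open); "grip_force": force on a finger pad.
Only numpy, scipy, OpenCV 4.12 (cv2) and the standard library are available. Lean on these libraries where they do the work, as an engineer would, in place of code of your own. Each camera call takes 0.05 s, during which the arm holds its last target. There are 200 camera calls.

## Working session

There is one attempt and no reset: what is moved stays moved. The work goes in short steps, Python scripts to look and compute and a shell command to move; the robot and the scene stay as the last step left them, time stands still between calls to the robot, and variables do not carry over. Pictures are saved under pics/ and viewed, at most 12 in all, crops included, and the job is handed in when it is done.

```bash
mkdir -p pics; ls
python3 - <<'E'
from workcell import ctrl
import cv2
for n in("side","top"):
    cv2.imwrite(f"pics/{n}0.png",ctrl.read_camera(n)); print(n,ctrl.calibration(n))
s=ctrl.read_state();print(s)
E
```

```text
pics
side {'camera_matrix': array([[356.39622191,   0.        , 259.87432955],
       [  0.        , 356.39622191, 198.55137529],
       [  0.        ,   0.        ,   1.        ]]), 'position': array([ 0.18622803, -0.55529779,  0.73662465]), 'orientation': array([-2.34944353,  0.01106811, -0.33401014])}
top {'camera_matrix': array([[366.31858818,   0.        , 251.70401286],
       [  0.        , 366.31858818, 184.2297958 ],
       [  0.        ,   0.        ,   1.        ]]), 'position': array([0.24244652, 0.06747532, 0.98771808]), 'orientation': array([-2.95646322,  0.03036124, -1.5890019 ])}
{'time': 0.1, 'q': array([-1.33399884,  0.39910476,  0.04502504,  1.53777114, -0.01870676,
        1.2068922 , -0.05069985]), 'joint_vel': array([ 0.00027123, -0.00197189, -0.00029412, -0.00172356, -0.00143287,
        0.0003236 , -0.00127863]), 'effort': array([ 3.34370641e-03, -4.76261866e+01,  1.37016311e+00, -2.54952300e+01,
        1.20492521e-02,  5.00608599e-03, -9.51835347e-06]), 'tool_pos': array([0.21397215, 0.61317738, 0.23836805]), 'tool_rot': array([-3.13984205e+00,  1.10385703e-04,  2.80591513e+00]), 'ft_force': array([ 0.10791305,  0.61605013, -0.25929671]), 'torque': array([-0.05147293,  0.03611807,  0.01051563]), 'grip_force': 0.0, 'opening': 1.0015591819298888}
```

View pics/side0.png

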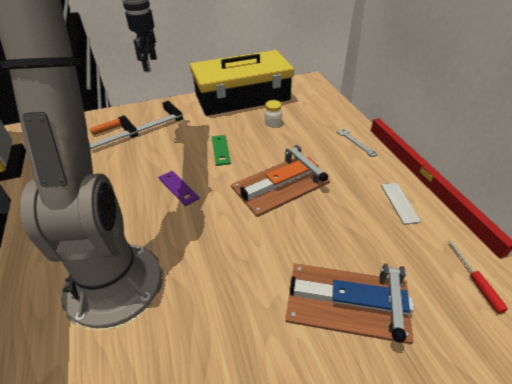

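View pics/top0.png

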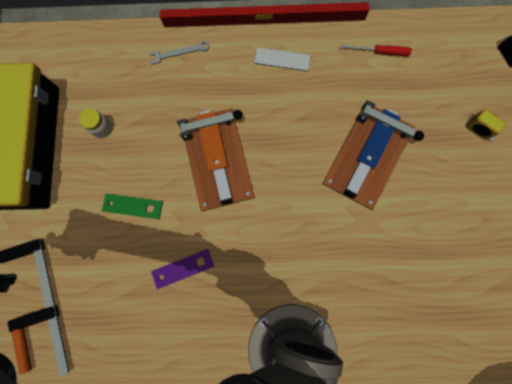

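The side view has the orange plate under its bar at about (290,175), with the knob at (320,177) and the end stop at (248,193). The blue twin is at (370,295). In the top view, orange is at (213,145), its knob at (237,115) and its stop at (226,196).

Look-alikes in the top view are the blue plate (376,143), green (132,206), purple (183,268), white (282,60) and the orange clamp handle (20,350). I choose the orange plate in the fixture at (213,145) and check it in a crop.

Run:
```python
import cv2,numpy as np
t=cv2.imread("pics/top0.png")[95:220,165:270]; s=cv2.imread("pics/side0.png")[135:220,225:335]
a=cv2.resize(t,None,fx=4.5,fy=4.5,interpolation=cv2.INTER_CUBIC); b=cv2.resize(s,None,fx=2.9,fy=2.9,interpolation=cv2.INTER_CUBIC)
c=np.zeros((600,800,3),np.uint8); c[:a.shape[0],:a.shape[1]]=a[:600]; c[:b.shape[0],475:475+b.shape[1]]=b[:,:325]
cv2.imwrite("pics/crop0.png",c); print(a.shape,b.shape)
```

```text
(562, 472, 3) (246, 319, 3)
```

View pics/crop0.png

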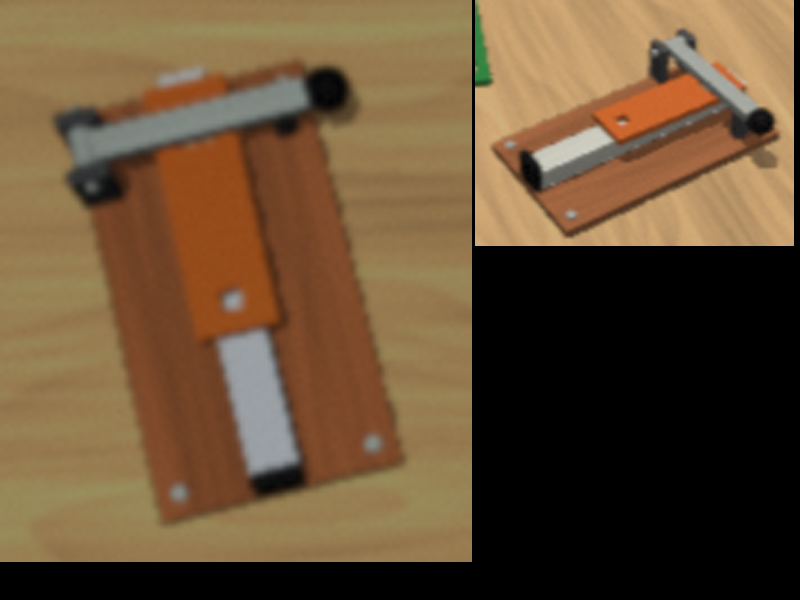

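The crop confirms an orange plate under a steel bar. The knob is at top (237.7,115) and side (323,177), the small hole at top (216.5,161.6) and side (275.7,176.7), and the stop at top (226.5,201) and side (245.5,192.5).

```bash
cat > h.py <<'E'
from workcell import ctrl
import numpy as np, cv2
from scipy.spatial.transform import Rotation as R
from scipy.optimize import least_squares
cal={n:ctrl.calibration(n) for n in("side","top")}
def proj(n,P):
    c=cal[n]; Rc=R.from_euler('xyz',c["orientation"]).as_matrix()
    p=(np.atleast_2d(P)-c["position"])@Rc@c["camera_matrix"].T
    return p[:,:2]/p[:,2:]
def tri(t,s):
    f=lambda X:np.r_[proj("top",X)[0]-t,proj("side",X)[0]-s]
    r=least_squares(f,[.5,.1,.05]); return r.x,r.fun
def onz(n,px,z):
    return least_squares(lambda v:proj(n,[v[0],v[1],z])[0]-px,[.5,.1]).x
T=lambda x,y:((x+.5)/4.5+164.5,(y+.5)/4.5+94.5)
S=lambda x,y:((x-475+.5)/2.9+224.5,(y+.5)/2.9+134.5)
E
python3 - <<'E'
from h import *
np.set_printoptions(precision=4,suppress=True)
pts={"knob":((327,90),(760,121),(60,-85,51)),"hole":((232,300),(622,121),(-50,0,44)),"stop":((277,478),(534,166),(-160,0,46)),
"hinge":((90,145),(672,48),None)}
for k,(t,s,m) in pts.items(): print(k,*tri(T(*t),S(*s)))
def f(v,full=True):
    x,y,a=v;out=[]
    for k,(t,s,m) in pts.items():
        if m is None: continue
        w=R.from_euler('z',a).apply(np.array(m)/1e3)+[x,y,0]
        out+=list(proj("top",w)[0]-T(*t))+list(proj("side",w)[0]-S(*s))
    return np.array(out)
r=least_squares(f,[.6,.2,0]);print(r.x,np.degrees(r.x[2]),r.fun)
x,y,a=r.x
for a_ in(0,1.57):
  print("knob",a_,R.from_euler('z',a).apply([.06,.065-.15*np.cos(a_),.051+.15*np.sin(a_)])+[x,y,0])
print(ctrl.read_state()["tool_pos"])
E
```

```text
knob [0.6104 0.1283 0.0512] [-0.0222  0.1104  0.1148 -0.039 ]
hole [0.4847 0.1869 0.0404] [-0.0206  0.1337  0.1445 -0.0406]
stop [0.3801 0.1612 0.0329] [ 0.0529 -0.4434 -0.4725  0.1126]
hinge [0.5781 0.2714 0.0501] [-0.1562  0.8684  0.9871 -0.3088]
[0.5322 0.1965 0.2492] 14.278108115347326 [-0.2757 -0.198   0.3028 -0.2143  0.8107  0.1235  0.1885 -0.3394  1.1458
 -0.0656 -1.2208 -2.0542]
knob 0 [0.6113 0.129  0.051 ]
knob 1.57 [0.5744 0.2742 0.201 ]
[0.214  0.6132 0.2384]
```

```bash
cat >> h.py <<'E'
FX=[.5322,.1965,.2492]
def fw(p,F=None):
    F=F or FX; return R.from_euler('z',F[2]).apply(np.array(p)/1e3)+[F[0],F[1],0]
def delta(target,yaw=None):
    s=ctrl.read_state(); Rt=R.from_euler('xyz',s["tool_rot"])
    print("t",round(s["time"],2),"pos",s["tool_pos"].round(4),"rot deg",np.degrees(s["tool_rot"]).round(1),"q",s["q"].round(2),"F",s["ft_force"].round(1),"open",round(s["opening"],2))
    print("shift mm",(Rt.inv().apply(np.array(target)-s["tool_pos"])*1e3).round(1))
    if yaw is not None: print("rotvec deg",np.degrees((Rt.inv()*R.from_euler('xyz',[np.pi,0,yaw])).as_rotvec()).round(2))
E
python3 - <<'E'
from h import *
delta([.611,.129,.238],FX[2]+np.pi/2)
# yaw refine from plate edges in top crop
for a,b in(((155,150),(200,340)),((240,135),(282,323))):
    p,q=onz("top",T(*a),.044),onz("top",T(*b),.044); d=p-q; print(np.degrees(np.arctan2(d[1],d[0])))
p,q=onz("top",T(285,68+10),.012),onz("top",T(405,462),.012);d=p-q; print("board",np.degrees(np.arctan2(d[1],d[0])))
p,q=onz("top",T(163,522),.012),onz("top",T(405,462),.012);d=p-q; print("board w",np.degrees(np.arctan2(d[1],d[0]))-90)
E
```

```text
t 0.1 pos [0.214  0.6132 0.2384] rot deg [-179.9    0.   160.8] q [-1.33  0.4   0.05  1.54 -0.02  1.21 -0.05] F [ 0.1  0.6 -0.3] open 1.0
shift mm [-534.4 -326.4    1. ]
rotvec deg [-0.09  0.06 56.49]
13.16257913384777
11.912925311741432
board 16.043408096066738
board w 12.769312256370995
```

```bash
python3 -m inch '[-38,-23,0,0,0,0,1,-38,-23,0,0,0,0,1,-38,-23,0,0,0,0,1,-38,-23,0,0,0,0,1,-38,-23,0,0,0,0,1,-38,-23,0,0,0,0,1,-38,-23,0,0,0,0,1,-38,-23,0,0,0,0,1,-38,-23,0,0,0,0,1,-38,-23,0,0,0,0,1]'; python3 -m inch '[-38,-23,0,0,0,0,1,-38,-23,0,0,0,0,1,-38,-23,0,0,0,0,1,0,0,0,0,0,8,1,0,0,0,0,0,8,1,0,0,0,0,0,8,1,0,0,0,0,0,8,1,0,0,0,0,0,8,1,0,0,0,0,0,8,1,0,0,0,0,0,8,1]'
python3 - <<'E'
from h import *
delta([.611,.129,.13],FX[2]+np.pi/2)
E
```

```text
time: 1.1
tool_pos: [0.4978, 0.2697, 0.2391]
tool_rot: [-3.141, -0.0, 2.806]
ft_force: [1.3, -0.2, -0.6]
opening: 0.998
grip_force: 0.0
time: 2.1
tool_pos: [0.5817, 0.1686, 0.2388]
tool_rot: [-3.141, 0.0, 1.823]
ft_force: [0.3, -0.7, -0.8]
opening: 0.998
grip_force: 0.0
t 2.1 pos [0.5817 0.1686 0.2388] rot deg [-179.9    0.   104.4] q [-0.74  0.35  0.5   1.66 -0.18  1.18  0.06] F [ 0.3 -0.7 -0.8] open 1.0
shift mm [-45.7  18.6 108.7]
rotvec deg [-0.06  0.    0.16]
```

```bash
python3 -m inch '[-23,9,0,0,0,0,1,-23,9,20,0,0,0,1,0,0,40,0,0,0,1,0,0,40,0,0,0,1,0,0,40,0,0,0,1,0,0,0,0,0,0,1]'
python3 - <<'E'
from h import *
delta([.611,.129,.051-.011],FX[2]+np.pi/2)
t=ctrl.read_camera("top"); s=ctrl.read_camera("side")
p=ctrl.read_state()["tool_pos"]; print(proj("top",p),proj("side",p))
a=cv2.resize(t[75:175,165:265],(400,400),interpolation=2);b=cv2.resize(s[110:210,260:360],(400,400),interpolation=2)
cv2.imwrite("pics/c1.png",np.hstack([a,b]))
E
```

```text
time: 2.7
tool_pos: [0.6061, 0.1282, 0.0933]
tool_rot: [-3.129, 0.0, 1.829]
ft_force: [-0.5, 0.2, -0.4]
opening: 0.998
grip_force: 0.0
t 2.7 pos [0.6061 0.1282 0.0933] rot deg [-179.3    0.   104.8] q [-0.61  0.54  0.46  1.75 -0.28  0.93  0.22] F [-0.5  0.2 -0.4] open 1.0
shift mm [-0.5  5.7 53.2]
rotvec deg [-0.73  0.    0.5 ]
[[235.80069509 107.52574497]] [[325.16774175 163.31188656]]
```

View pics/c1.png

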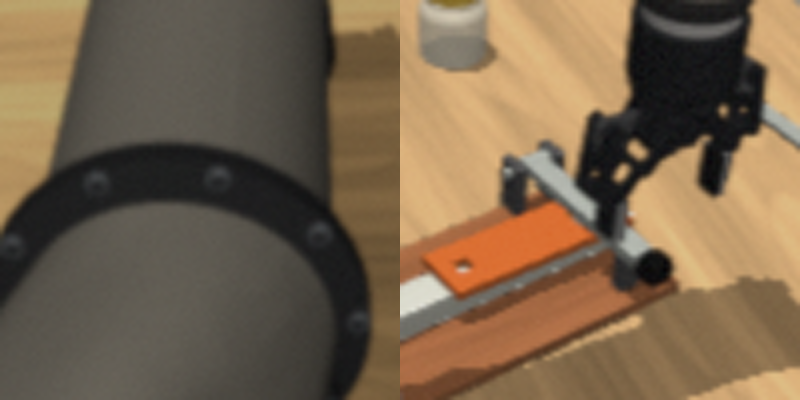

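The side crop shows the fingers straddling the knob at crop (655,265), with the tips at (610,235) and (715,190), so the tool is centred. Next I go down and close.

```bash
python3 -m inch '[0,5,14,-0.7,0,0,1,0,0,13,0,0,0,1,0,0,13,0,0,0,1,0,0,12,0,0,0,1,0,0,0,0,0,0,0.5,0,0,0,0,0,0,0,0,0,0,0,0,0,0,0,0,0,0,0,0,0,0,0,0,0,0,0,0]'
python3 - <<'E'
from h import *
delta([.611,.129,.051-.011],FX[2]+np.pi/2)
E
```

```text
time: 3.7
tool_pos: [0.6104, 0.1284, 0.0473]
tool_rot: [-3.14, -0.002, 1.828]
ft_force: [-14.1, -3.6, 12.7]
opening: 0.291
grip_force: 58.1
t 3.7 pos [0.6104 0.1284 0.0473] rot deg [-1.799e+02 -1.000e-01  1.047e+02] q [-0.59  0.59  0.43  1.78 -0.32  0.84  0.25] F [-14.1  -3.6  12.7] open 0.29
shift mm [0.4 0.8 7.3]
rotvec deg [-0.12 -0.12  0.45]
```

```bash
python3 -m inch '[0,0,0,0,0,0,1,0,0,0,0,0,0,1,0,0,0,0,0,0,1,0,0,0,0,0,0,1]'; python3 -m inch '[0,1,7,0,0,0,1,0,0,0,0,0,0,1,0,0,0,0,0,0,1]'
```

```text
time: 4.1
tool_pos: [0.6171, 0.1304, 0.0476]
tool_rot: [3.128, -0.0, 1.829]
ft_force: [-0.1, -0.3, -0.5]
opening: 0.949
grip_force: 0.0
time: 4.4
tool_pos: [0.6173, 0.1304, 0.0398]
tool_rot: [3.13, -0.0, 1.828]
ft_force: [-0.3, 0.4, -1.0]
opening: 1.0
grip_force: 0.0
```

```bash
python3 -m inch '[2,-6,0,0.7,0,0,1,0,0,0,0,0,0,1,0,0,0,0,0,0,1]'; python3 -m inch '[0,0,0,0,0,0,0.4,0,0,0,0,0,0,0,0,0,0,0,0,0,0,0,0,0,0,0,0,0,0,0,0,0,0,0,0,0,0,0,0,0,0,0]'
```

```text
time: 4.7
tool_pos: [0.6112, 0.1311, 0.0403]
tool_rot: [3.141, -0.0, 1.829]
ft_force: [-0.7, -0.1, 0.5]
opening: 1.002
grip_force: 0.0
time: 5.3
tool_pos: [0.6095, 0.1304, 0.0405]
tool_rot: [-3.138, -0.001, 1.828]
ft_force: [-4.1, -1.3, 6.8]
opening: 0.293
grip_force: 58.5
```

```bash
python3 -m inch '[0.6,0,-13,0,0,0,0,1.7,0,-13,0,0,0,0,2.8,0,-12.8,0,0,0,0,3.9,0,-12.5,0,0,0,0,5,0,-12.1,0,0,0,0,6,0,-11.6,0,0,0,0,0,0,0,0,0,0,0]'
python3 - <<'E'
from h import *
delta([.611,.129,.051-.011],FX[2]+np.pi/2)
s=ctrl.read_camera("side")
cv2.imwrite("pics/c2.png",cv2.resize(s[50:210,230:390],(600,600),interpolation=2))
E
```

```text
time: 6.0
tool_pos: [0.6042, 0.1528, 0.1167]
tool_rot: [-3.139, -0.003, 1.831]
ft_force: [-6.2, 2.4, -2.1]
opening: 0.295
grip_force: 59.6
t 6.0 pos [0.6042 0.1528 0.1167] rot deg [-179.9   -0.2  104.9] q [-0.66  0.51  0.46  1.74 -0.27  0.96  0.17] F [-6.2  2.4 -2.1] open 0.3
shift mm [-25.    0.6  76.6]
rotvec deg [-0.14 -0.18  0.61]
```

View pics/c2.png

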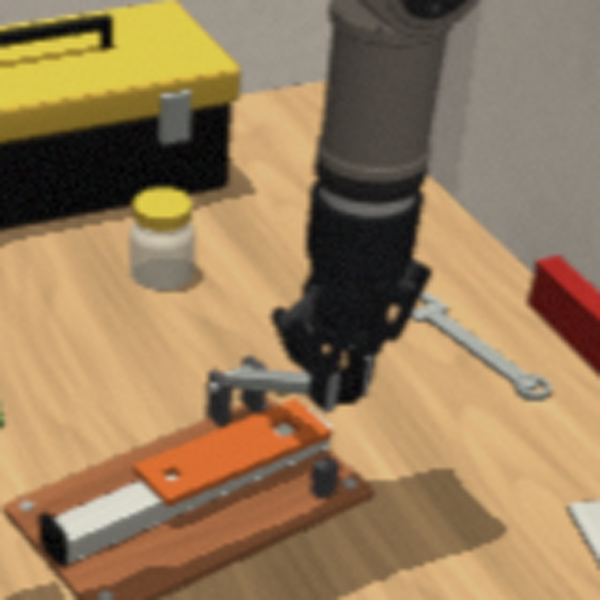

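The bar is lifting at about 30°, with the knob held and the square hole clear at crop (285,428).

```bash
python3 -m inch '[8.5,-0.3,-13.2,0,0,0,0,9.9,-0.3,-12.2,0,0,0,0,11.1,-0.3,-11.1,0,0,0,0,12.2,-0.3,-9.9,0,0,0,0,13.2,-0.3,-8.5,0,0,0,0,14,-0.3,-7.1,0,0,0,0,14.6,0,-5.7,0,0,0,0,15.2,0,-4,0,0,0,0,15.5,0,-2.5,0,0,0,0,15.7,0,-0.8,0,0,0,0]';python3 -m inch '[1,0,0,0,0,0,0,0,0,0,0,0,0,0]'
python3 - <<'E'
from h import *
delta([.574,.274,.19],FX[2]+np.pi/2)
E
```

```text
time: 7.05
tool_pos: [0.5728, 0.2759, 0.1928]
tool_rot: [3.137, -0.0, 1.827]
ft_force: [0.8, -0.0, 0.2]
opening: -0.0
grip_force: 0.0
time: 7.25
tool_pos: [0.5712, 0.2764, 0.1907]
tool_rot: [3.141, 0.0, 1.829]
ft_force: [0.3, -0.0, -0.9]
opening: 0.002
grip_force: 0.0
t 7.25 pos [0.5712 0.2764 0.1907] rot deg [180.    0.  104.8] q [-0.86  0.45  0.47  1.64 -0.22  1.11 -0.08] F [ 0.3 -0.  -0.9] open 0.0
shift mm [-3.   2.1  0.7]
rotvec deg [0.04 0.03 0.52]
```

Lost grip somewhere; look.

Run:
```python
from h import *
s=ctrl.read_camera("side")
cv2.imwrite("pics/c3.png",cv2.resize(s[50:210,230:390],(600,600),interpolation=2))
```

```text
(no output)
```

View pics/c3.png

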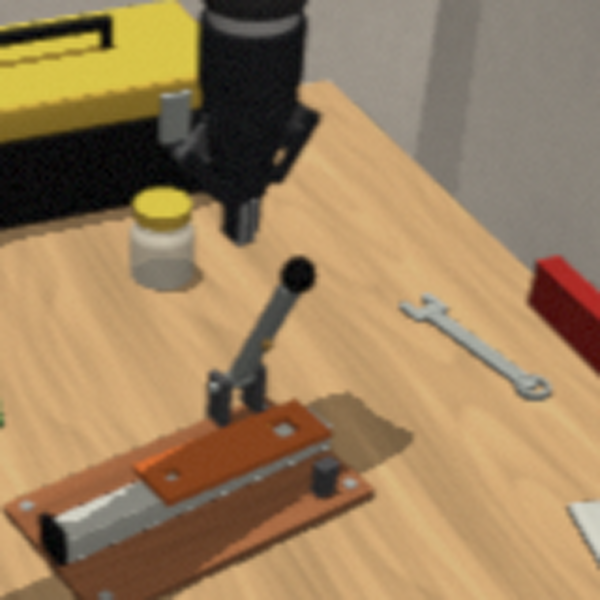

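Run:
```python
from h import *
px=(309.4,122.7)
kn=lambda a:fw([60,65-150*np.cos(a),51+150*np.sin(a)])
r=least_squares(lambda v:proj("side",kn(v[0]))[0]-px,[1.0]);a=r.x[0]
print(np.degrees(a),r.fun,kn(a),kn(1.55))
delta(kn(a)); delta(kn(1.55))
```

```text
64.23719063742053 [-0.59248129  0.40269987] [0.59039519 0.21110682 0.18609016] [0.57508502 0.27126701 0.20096756]
t 7.3 pos [0.5714 0.2754 0.1905] rot deg [1.800e+02 1.000e-01 1.047e+02] q [-0.86  0.45  0.47  1.64 -0.22  1.11 -0.08] F [ 0.7  0.  -0.2] open -0.0
shift mm [-67.    2.    4.5]
t 7.3 pos [0.5714 0.2754 0.1905] rot deg [1.800e+02 1.000e-01 1.047e+02] q [-0.86  0.45  0.47  1.64 -0.22  1.11 -0.08] F [ 0.7  0.  -0.2] open -0.0
shift mm [ -4.9   2.5 -10.4]
```

The bar stands at about 64° with the knob at crop (298,273). I will push it the rest of the way with shut fingers from the free side.

```bash
python3 -m inch '[0,0,-45,0,0,0,0,-36,1,0,0,0,0,0,-36,1,0,0,0,0,0,-36,0,0,0,0,0,0,0,0,25,0,0,0,0,0,0,30,0,0,0,0,0,0,0,0,0,0,0]'
python3 -m inch '[12,0,0,0,0,0,0,12,0,0,0,0,0,0,12,0,-3,0,0,0,0,12,0,-3,0,0,0,0,12,0,-3,0,0,0,0,10,0,0,0,0,0,0,0,0,0,0,0,0,0]'
python3 - <<'E'
from h import *
kn=lambda a:fw([60,65-150*np.cos(a),51+150*np.sin(a)])
delta(kn(1.55))
s=ctrl.read_camera("side")
cv2.imwrite("pics/c4.png",cv2.resize(s[50:210,230:390],(600,600),interpolation=2))
for a in(70,80,85,90,94): print(a,(proj("side",kn(np.radians(a)))[0]-[230,50])*3.75)
E
```

```text
time: 8.0
tool_pos: [0.5977, 0.17, 0.1764]
tool_rot: [-3.133, 0.001, 1.826]
ft_force: [0.2, 0.7, -0.8]
opening: 0.0
grip_force: 0.0
time: 8.7
tool_pos: [0.5815, 0.2435, 0.1892]
tool_rot: [-3.141, -0.002, 1.832]
ft_force: [-0.5, 0.4, -0.7]
opening: -0.002
grip_force: 0.0
t 8.7 pos [0.5815 0.2435 0.1892] rot deg [-1.80e+02 -1.00e-01  1.05e+02] q [-0.82  0.44  0.48  1.65 -0.23  1.1  -0.01] F [-0.5  0.4 -0.7] open -0.0
shift mm [ 28.5   1.  -11.7]
70 [284.44084746 258.93243413]
80 [264.16778776 236.16870415]
85 [253.76683991 226.71675142]
90 [243.33409879 218.65189339]
94 [235.03528939 213.23316613]
```

View pics/c4.png

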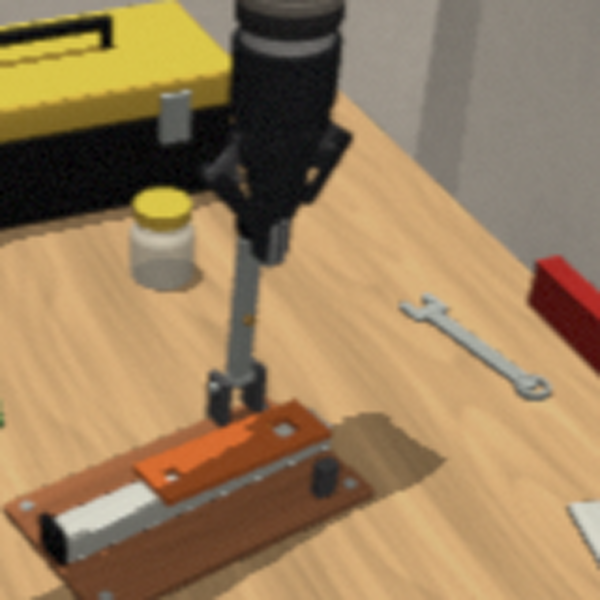

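The bar now stands at about 87°, nearly vertical from crop (240,375) to (248,240), with the plate still in place. I will back off, turn a quarter and look at the plate.

```bash
python3 -m inch '[-20,0,0,0,0,0,0,-40,0,0,0,0,0,0,-45,0,-10,0,0,0,0,-45,0,-20,0,0,0,0,0,0,0,0,0,8,0.5,0,0,0,0,0,8,0.8,0,0,0,0,0,8,0.8,0,0,0,0,0,8,0.8,0,0,0,0,0,8,0.8,0,0,0,0,0,8,0.8]'
python3 -m inch '[0,0,0,0,0,8,0.9,0,0,0,0,0,8,0.9,0,0,0,0,0,8,0.9,0,0,0,0,0,8,0.9,0,0,0,0,0,8,0.9,0,0,0,0,0,3,0.9]'
python3 - <<'E'
from h import *
delta(fw([-55,0,120]),FX[2])
t=ctrl.read_camera("top"); s=ctrl.read_camera("side")
cv2.imwrite("pics/t5.png",t);cv2.imwrite("pics/s5.png",s)
a=cv2.resize(t[95:220,165:255],(400,556),interpolation=2);b=cv2.resize(s[115:215,225:335],(400,364),interpolation=2)
c=np.zeros((556,800,3),np.uint8);c[:,:400]=a;c[:364,400:]=b
cv2.imwrite("pics/c5.png",c)
E
```

```text
time: 9.75
tool_pos: [0.6201, 0.0953, 0.2185]
tool_rot: [-3.14, 0.0, 0.985]
ft_force: [0.3, -0.3, -0.8]
opening: 0.804
grip_force: 0.0
time: 10.35
tool_pos: [0.6202, 0.0954, 0.2184]
tool_rot: [-3.141, 0.002, 0.236]
ft_force: [-0.4, 0.0, 0.4]
opening: 0.895
grip_force: 0.0
t 10.35 pos [0.6202 0.0954 0.2184] rot deg [-1.799e+02  1.000e-01  1.350e+01] q [-0.84  0.52  0.89  1.63 -0.42  1.2  -1.2 ] F [-0.4  0.   0.4] open 0.89
shift mm [-116.7 -118.1   98.7]
rotvec deg [-0.05  0.1  -0.74]
```

View pics/c5.png

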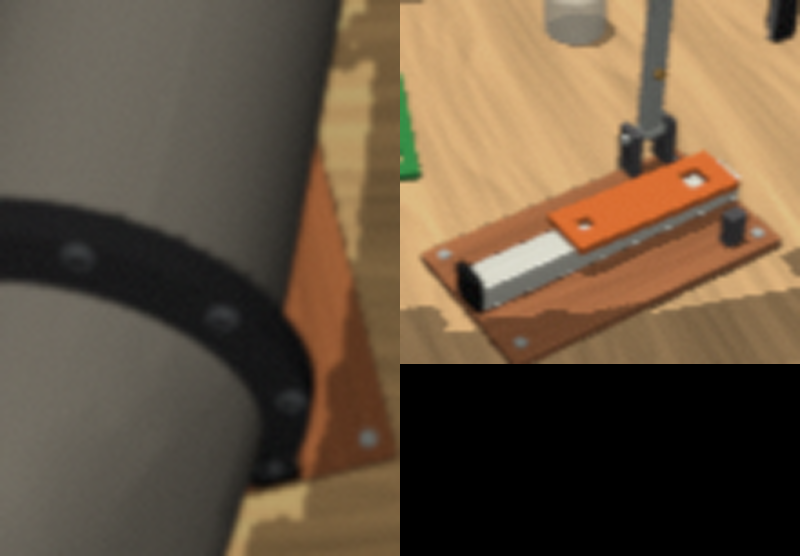

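The top view is blocked by the arm. In the side crop the plate's top corners are at (549,217), (704,151), (739,183) and (585,247), the holes at (585,224) and (694,180), and the stop at about (470,283).

Run:
```python
from h import *
S5=lambda x,y:np.array([(x-400+.5)/3.636+224.5,(y+.5)/3.64+114.5])
pp=[((549,217),(-80,25)),((704,151),(80,25)),((739,183),(80,-25)),((585,247),(-80,-25)),((585,224),(-60,0)),((694,180),(50,0))]
def f(v):
    o=[]
    for p,m in pp:
        w=R.from_euler('z',v[2]).apply(np.array([*m,44])/1e3)+[v[0],v[1],0]
        o+=list(proj("side",w)[0]-S5(*p))
    return np.array(o)
r=least_squares(f,[.54,.2,.25]);print("plate",r.x.round(4),np.degrees(r.x[2]),r.fun.round(1))
# top view holes from first picture: small hole & edges at z=.044
print("hole top",onz("top",T(232,300),.044),"side",onz("side",S5(585,224),.044), "plate small hole model",R.from_euler('z',r.x[2]).apply([-.06,0,0])[:2]+r.x[:2])
# end corners of plate from top picture
L,Rr=onz("top",T(200,340),.044),onz("top",T(282,323),.044); print("end mid top",(L+Rr)/2)
# stop: bed bottom at stop inner edge, top view, z=.046 ; outer edges
i=(onz("top",T(250,478),.046)+onz("top",T(297,463),.046))/2;o=(onz("top",T(258,493),.046)+onz("top",T(302,483),.046))/2
print("stop inner,outer",i,o)
print("model stop",fw([-155,0,46]),fw([-165,0,46]))
```

```text
plate [0.5424 0.1965 0.2248] 12.882216296101333 [-0.2 -0.2  0.1 -0.1  0.5 -0.4 -0.7  1.   0.2  0.1  0.1 -0.6]
hole top [0.48415127 0.1863797 ] side [0.48347476 0.18375052] plate small hole model [0.48392612 0.18312154]
end mid top [0.46490255 0.18106077]
stop inner,outer [0.38147346 0.16207339] [0.37118816 0.158367  ]
model stop [0.38198794 0.15827254 0.046     ] [0.37229684 0.15580626 0.046     ]
```

```bash
python3 -m inch '[-42,0,0,0,0,0,1,-42,-20,0,0,0,0,1,-3,-40,20,0,0,0,1,0,-40,25,0,0,0,1,0,-18,30,0,0,-0.5,1,0,0,35,0,0,0,1,0,0,0,0,0,0,1,0,0,0,0,0,0,1]'
python3 - <<'E'
from h import *
delta([.5131,.1905,.028],.2265)
E
```

```text
time: 11.25
tool_pos: [0.5083, 0.1881, 0.1095]
tool_rot: [3.141, 0.001, 0.248]
ft_force: [0.7, -0.3, 1.0]
opening: 1.001
grip_force: 0.0
t 11.25 pos [0.5083 0.1881 0.1095] rot deg [180.    0.   14.2] q [-1.09  0.48  0.84  1.95 -0.45  0.91 -1.34] F [ 0.7 -0.3  1. ] open 1.0
shift mm [ 5.3 -1.2 81.5]
rotvec deg [0.03 0.04 1.25]
```

```bash
python3 -m inch '[5,-1,20,0,0,1.2,1,0,0,20,0,0,0,1,0,0,20,0,0,0,1,0,0,10,0,0,0,1,0,0,5,0,0,0,1,0,0,5,0,0,0,1,0,0,0,0,0,0,1,0,0,0,0,0,0,1]'
python3 - <<'E'
from h import *
delta([.5131,.1905,.028],.2265)
E
```

```text
time: 12.05
tool_pos: [0.5135, 0.1913, 0.0299]
tool_rot: [-3.141, -0.001, 0.228]
ft_force: [0.3, 0.7, 0.8]
opening: 0.999
grip_force: 0.0
t 12.05 pos [0.5135 0.1913 0.0299] rot deg [-1.80e+02 -1.00e-01  1.31e+01] q [-1.    0.6   0.74  1.98 -0.57  0.78 -1.27] F [0.3 0.7 0.8] open 1.0
shift mm [-0.5  0.7  1.9]
rotvec deg [-0.02 -0.07  0.08]
```

Free of contact. Next I close gently.

```bash
python3 -m inch '[0,0,2,0,0,0,0.7,0,0,0,0,0,0,0.6,0,0,0,0,0,0,0.5,0,0,0,0,0,0,0.5,0,0,0,0,0,0,0.5,0,0,0,0,0,0,0.5]'
```

```text
time: 12.65
tool_pos: [0.5132, 0.1914, 0.0277]
tool_rot: [-3.141, -0.001, 0.228]
ft_force: [-0.6, 0.7, 5.4]
opening: 0.574
grip_force: 62.3
```

```bash
python3 -m inch '[-6,0,0,0,0,0,0.5,-10,0,0,0,0,0,0.5,-10,0,0,0,0,0,0.5,-10,0,0,0,0,0,0.5,-10,0,0,0,0,0,0.5,-10,0,0,0,0,0,0.5,-9,0,0,0,0,0,0.5,0,0,0,0,0,0,0.5,0,0,0,0,0,0,0.5]'
python3 - <<'E'
from h import *
delta([.4303,.1714,.028],.2265)
s=ctrl.read_camera("side")
cv2.imwrite("pics/c6.png",cv2.resize(s[90:220,215:345],(600,600),interpolation=2))
E
```

```text
time: 13.55
tool_pos: [0.4484, 0.1763, 0.0277]
tool_rot: [-3.141, 0.001, 0.228]
ft_force: [0.2, 0.1, 10.9]
opening: 0.569
grip_force: 63.3
t 13.55 pos [0.4484 0.1763 0.0277] rot deg [-1.799e+02  1.000e-01  1.310e+01] q [-1.08  0.51  0.76  2.13 -0.56  0.7  -1.28] F [ 0.2  0.1 10.9] open 0.57
shift mm [-18.8   0.7  -0.3]
rotvec deg [-0.06  0.07  0.09]
```

View pics/c6.png

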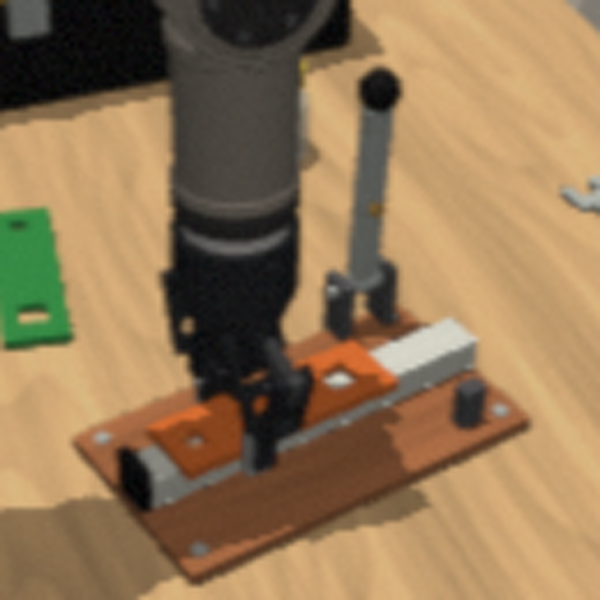

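The plate slid straight and the bar is up, with the knob at (380,90). About 18 mm of bed is left before the stop at (135,478). I go in slowly and watch the force.

```bash
python3 -m inch '[-6,0,0,0,0,0,0.5,-5,0,0,0,0,0,0.5,-3,0,0,0,0,0,0.5,0,0,0,0,0,0,0.5,0,0,0,0,0,0,0.5]';for i in 1; do python3 -m inch '[-2,0,0,0,0,0,0.5,0,0,0,0,0,0,0.5,0,0,0,0,0,0,0.5]'; python3 -m inch '[-1.5,0,0,0,0,0,0.5,0,0,0,0,0,0,0.5,0,0,0,0,0,0,0.5]'; done
```

```text
time: 14.1
tool_pos: [0.4358, 0.1734, 0.0277]
tool_rot: [-3.141, -0.001, 0.228]
ft_force: [2.5, 0.6, 7.2]
opening: 0.573
grip_force: 62.9
time: 14.4
tool_pos: [0.4343, 0.173, 0.0277]
tool_rot: [-3.141, -0.002, 0.228]
ft_force: [3.6, 1.8, 7.0]
opening: 0.568
grip_force: 62.8
time: 14.7
tool_pos: [0.4329, 0.1727, 0.0277]
tool_rot: [-3.141, -0.002, 0.228]
ft_force: [3.1, 2.0, 6.4]
opening: 0.57
grip_force: 62.8
```

Not yet in contact (steady ~3.5 N of friction), so I continue.

```bash
for i in 1; do python3 -m inch '[-1.5,0,0,0,0,0,0.5,0,0,0,0,0,0,0.5,0,0,0,0,0,0,0.5]'; python3 -m inch '[-1.5,0,0,0,0,0,0.5,0,0,0,0,0,0,0.5,0,0,0,0,0,0,0.5]'; done
python3 - <<'E'
from h import *
s=ctrl.read_camera("side")
cv2.imwrite("pics/c7.png",cv2.resize(s[165:205,225:285],(780,520),interpolation=2))
E
```

```text
time: 15.0
tool_pos: [0.4315, 0.1724, 0.0277]
tool_rot: [-3.141, -0.002, 0.228]
ft_force: [4.6, 0.3, 5.8]
opening: 0.57
grip_force: 62.8
time: 15.3
tool_pos: [0.4302, 0.1721, 0.0277]
tool_rot: [-3.141, -0.002, 0.228]
ft_force: [4.6, 0.3, 6.0]
opening: 0.572
grip_force: 62.8
```

View pics/c7.png

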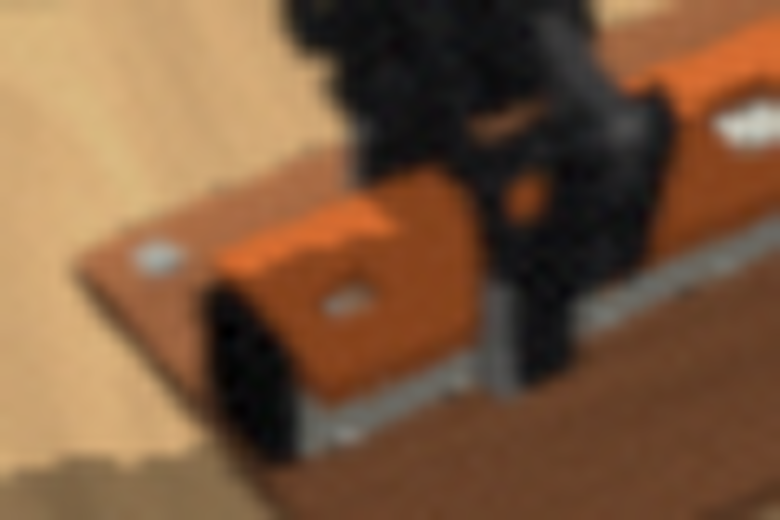

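The plate's end edge, crop (215,262) to (325,405), is within a few millimetres of the stop's face at about (295,370). I make a few more fine steps until I feel contact.

```bash
for i in 1; do python3 -m inch '[-1,0,0,0,0,0,0.5,0,0,0,0,0,0,0.5,0,0,0,0,0,0,0.5]'; python3 -m inch '[-1,0,0,0,0,0,0.5,0,0,0,0,0,0,0.5,0,0,0,0,0,0,0.5]'; done
```

```text
time: 15.65
tool_pos: [0.4303, 0.1721, 0.0277]
tool_rot: [3.141, -0.004, 0.228]
ft_force: [7.1, 1.2, 2.4]
opening: 0.567
grip_force: 62.5
time: 15.95
tool_pos: [0.4303, 0.1721, 0.0278]
tool_rot: [3.141, -0.006, 0.228]
ft_force: [9.1, 1.9, -1.4]
opening: 0.568
grip_force: 62.1
```

Contact: the tool stopped advancing and the force is rising. I relieve the push, then release and retreat straight up.

```bash
python3 -m inch '[2,0,0,0,0,0,0.5,0,0,0,0,0,0,0.5]'; python3 -m inch '[0,0,0,0,0,0,0.7,0,0,0,0,0,0,1,0,0,0,0,0,0,1,0,0,0,0,0,0,1,0,0,-10,0,0,0,1,0,0,-30,0,0,0,1,0,0,-40,0,0,0,1,0,0,-40,0,0,0,1,0,0,-30,0,0,0,1,0,0,0,0,0,0,1]'
python3 - <<'E'
from h import *
s=ctrl.read_camera("side");t=ctrl.read_camera("top")
a=cv2.resize(s[80:210,220:350],(500,500),interpolation=2)
b=cv2.resize(t[95:215,180:252],(300,500),interpolation=2)
cv2.imwrite("pics/c8.png",np.hstack([a,b]))
E
```

```text
time: 16.15
tool_pos: [0.4302, 0.1721, 0.0277]
tool_rot: [-3.141, -0.002, 0.228]
ft_force: [4.5, 1.4, 6.5]
opening: 0.563
grip_force: 62.9
time: 17.15
tool_pos: [0.4323, 0.1727, 0.1811]
tool_rot: [-3.137, -0.007, 0.228]
ft_force: [-0.1, -0.1, -0.5]
opening: 1.001
grip_force: 0.0
```

View pics/c8.png

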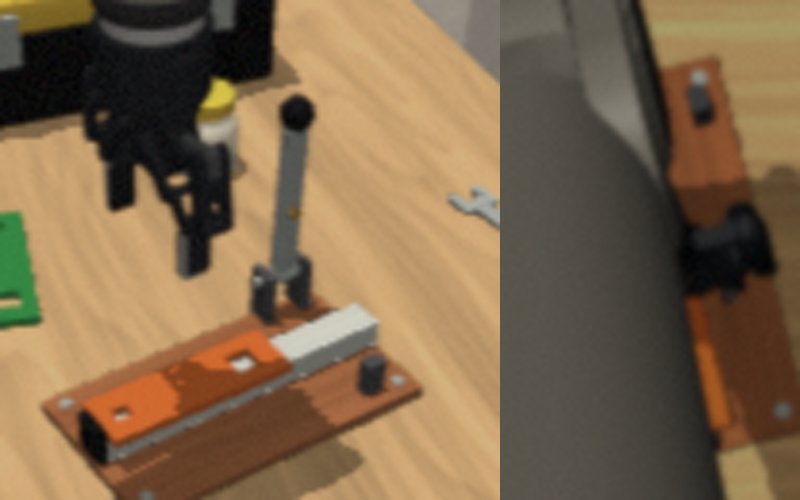

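The plate lies flat and straight on the bed against the stop (crop 95,430), the bar is upright (295,110) and the gripper is clear.

```bash
python3 -c "
from workcell import ctrl
print(ctrl.hand_in())"
```

```text
the job is handed in; nothing more can be done
None
```

I handed the job in after about 17 s: the bar stands at about 87°, the orange plate lies flat on its bed touching the end stop, and I did not touch the blue plate; the knob slipped out of the grip once, so I pushed the bar up the rest of the way.

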